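# Rack the mushroom stakes by size

### The job

Put the four steel mushroom stakes back on the wooden rack in order of head size: the smallest on the leather disc next to the red stud, then ever larger, with the largest at the far end by the white stud. Stand each one upright, roughly centred on its own disc (within about a centimetre), and leave the small amber jar standing where it is.

Things in the scene. Friction and masses are not known exactly. Their poses are not given: they have to be found in the camera images.
- stake_1: A loose, upright, polished steel mushroom stake (forming punch), 70 mm tall, round about its own z axis: a shank 22 mm across below, flaring at 36-44 mm to a round head 26 mm across with a straight vertical side from 44 to 60 mm above the underside (the place to grip; centre of that side 52 mm up) and a low dome on top. The smallest head of the four. About 160 g. Origin at the centre of its underside, z up; yaw means nothing.
- stake_2: A loose, upright, polished steel mushroom stake (forming punch), 70 mm tall, round about its own z axis: a shank 26 mm across below, flaring at 36-44 mm to a round head 36 mm across with a straight vertical side from 44 to 60 mm above the underside (the place to grip; centre of that side 52 mm up) and a low dome on top. The second smallest head. About 250 g. Origin at the centre of its underside, z up; yaw means nothing.
- stake_3: A loose, upright, polished steel mushroom stake (forming punch), 70 mm tall, round about its own z axis: a shank 32 mm across below, flaring at 36-44 mm to a round head 46 mm across with a straight vertical side from 44 to 60 mm above the underside (the place to grip; centre of that side 52 mm up) and a low dome on top. The second largest head. About 380 g. Origin at the centre of its underside, z up; yaw means nothing.
- stake_4: A loose, upright, polished steel mushroom stake (forming punch), 70 mm tall, round about its own z axis: a shank 38 mm across below, flaring at 36-44 mm to a round head 56 mm across with a straight vertical side from 44 to 60 mm above the underside (the place to grip; centre of that side 52 mm up) and a low dome on top. The largest head of the four. About 550 g. Origin at the centre of its underside, z up; yaw means nothing.
- pad_a: Fixed dark green leather disc, 64 mm across and 3 mm thick, lying on top of the pale wooden rack board (board 364 x 85 mm, 18 mm thick, lying fixed on the bench). Its origin is the centre of its underside, so its upper face is 3 mm above the origin and 21 mm above the bench. One of four equal discs in a straight row, 78 mm apart centre to centre; along the row they come in the order a, b, c, d. Disc a is at one end of the row.
- pad_b: Fixed dark green leather disc, 64 mm across and 3 mm thick, lying on top of the pale wooden rack board (board 364 x 85 mm, 18 mm thick, lying fixed on the bench). Its origin is the centre of its underside, so its upper face is 3 mm above the origin and 21 mm above the bench. One of four equal discs in a straight row, 78 mm apart centre to centre; along the row they come in the order a, b, c, d. An inner disc of the row.
- pad_c: Fixed dark green leather disc, 64 mm across and 3 mm thick, lying on top of the pale wooden rack board (board 364 x 85 mm, 18 mm thick, lying fixed on the bench). Its origin is the centre of its underside, so its upper face is 3 mm above the origin and 21 mm above the bench. One of four equal discs in a straight row, 78 mm apart centre to centre; along the row they come in the order a, b, c, d. An inner disc of the row.
- pad_d: Fixed dark green leather disc, 64 mm across and 3 mm thick, lying on top of the pale wooden rack board (board 364 x 85 mm, 18 mm thick, lying fixed on the bench). Its origin is the centre of its underside, so its upper face is 3 mm above the origin and 21 mm above the bench. One of four equal discs in a straight row, 78 mm apart centre to centre; along the row they come in the order a, b, c, d. Disc d is at the other end of the row.
- red_stud: Fixed red stud, 22 mm across and 10 mm high, on the rack board (its top 28 mm above the bench), beyond one end of the row of leather discs, 49 mm from the centre of the nearest disc; it may be beyond either disc a or disc d. A like white stud marks the other end. Origin at the centre of its underside.
- jar: Small loose amber glass jar with a blue cap, 34 mm across and 48 mm tall, about 60 g, standing on the bench among the stakes; to be left alone. Origin at the centre of its underside, z up.

How it is judged (in metres and radians):
At the end, for the whole second after the job is handed in: Every stake stands on its disc (centre within 13 mm of the disc's centre, underside on the leather, leaning less than 0.1 rad), smallest next to the red stud and sizes growing away from it; all released and at rest (((horizontal distance between red_stud and pad_a below 0.08 m and horizontal distance between stake_1 and pad_a below 0.013 m and z of stake_1 in the frame of pad_a between -0.002 and 0.008 m and horizontal distance between stake_2 and pad_b below 0.013 m and z of stake_2 in the frame of pad_b between -0.002 and 0.008 m and horizontal distance between stake_3 and pad_c below 0.013 m and z of stake_3 in the frame of pad_c between -0.002 and 0.008 m and horizontal distance between stake_4 and pad_d below 0.013 m and z of stake_4 in the frame of pad_d between -0.002 and 0.008 m) or (horizontal distance between red_stud and pad_d below 0.08 m and horizontal distance between stake_1 and pad_d below 0.013 m and z of stake_1 in the frame of pad_d between -0.002 and 0.008 m and horizontal distance between stake_2 and pad_c below 0.013 m and z of stake_2 in the frame of pad_c between -0.002 and 0.008 m and horizontal distance between stake_3 and pad_b below 0.013 m and z of stake_3 in the frame of pad_b between -0.002 and 0.008 m and horizontal distance between stake_4 and pad_a below 0.013 m and z of stake_4 in the frame of pad_a between -0.002 and 0.008 m)) and angle between each of stake_1, stake_2, stake_3, stake_4's own z axis and vertical below 0.1 rad and linear speed of each of stake_1, stake_2, stake_3, stake_4 below 0.02 m/s and angular speed of each of stake_1, stake_2, stake_3, stake_4 below 0.2 rad/s); the robot touches nothing.
It fails at once if the amber jar is pushed more than 25 mm or knocked over (distance of jar from where it was at the start of the episode above 0.025 m or angle between jar's own z axis and vertical above 0.5 rad).
It also fails if it takes over 90 s, if anything falls off the work surface, if the arm or the gripper's body presses on something with over 40 N, if the wrist force passes 120 N, or if a joint passes its speed limit or range.

### The arm

A 6-joint arm with a two-finger parallel gripper is mounted at the origin on the work surface. World frame = base frame: x ahead of the robot, y to its left, z up, the work surface at z = 0. Lengths are in mm, angles in rad, forces in N, time in s.
With the tool pointing down it reaches from about 300 to 775 mm from the base axis. Payload 14.6 kg.
Tool frame: the origin (TCP) lies between the finger pads; the fingertips stand 19 mm ahead of it and the grasp point (between the pads) is the TCP; z points along the fingers, y is the line along which they close (so a half turn about z gives the same grasp; the last joint's range is limited). The gripper opens to 94 mm and grips with 3 to 60 N. Pads are 16 mm wide; open, the fingers measure 119 mm over their backs; the gripper's body (75 mm by 177 mm) begins 78 mm behind the grasp point.
Start: joints at [-1.33, 0.3, 1.521, -0, 1.321, -0.067], TCP at [166.622, -524.143, 224.446] pointing down, gripper open.
Joint ranges: [-3.03, 3.03], [-0.79, 2.21], [0.23, 2.52], [-1.04, 4.18], [0, 3.07], [-2.55, 2.55]. Speed limits (rad/s): [2.22, 2.22, 2.57, 3.14, 3.14, 3.14].

### API

Orientations are given as [roll, pitch, yaw] about the fixed x, y, z axes, in that order (R = Rz(yaw) Ry(pitch) Rx(roll)).
In Python, from cell import monitor, imaging, job, find_in, trace gives the robot as it stands. The module is installed in compiled form; this text tells all that it offers.
- The arm moves only by the tool arm_command, never from a script. Its argument "steps" is a list of rows, each a list of 5 numbers: the opening, from 0 (shut) to 1 (fully open), then the shift along the tool's x, y, z in mm, then the turn about the tool's z in degrees. In form: [[gripper, dx, dy, dz, turn], ...]. A call has 1 to 20 rows; each row is the pose to reach, as a shift and turn from the pose commanded when the call began, along the tool's axes at that moment; what a row does not reach only later rows make up. A row lasts 1/8 s, in which the tool goes at most 62.5 mm and 10.7 degrees, less where a joint would pass 70% of its speed; a pose out of reach is approached as far as the arm can. A call with a gripper value outside its range is refused whole. The fingers move at their own pace and stop on an object; "force" is the grip in N (left out, the last holds). Time passes only in rows, so rows that repeat a pose let the fingers close. It gives the time, the measured TCP pose, the force, the opening and the grip force at its end, in the units of the state.
- monitor.read_state(): the state, without advancing time (a new reading comes with each control period).
- imaging.camera(name): name is "side" or "top" or "wrist"; returns a dict with "img" (420x560x3 uint8, red, green, blue), "mtx" (3x3 intrinsics, pixels), "view" (4x4, takes a point from world to camera coordinates). Camera axes: x right, y down, z forward; pixel columns grow to the right and rows downward; lengths in mm; the calibration is good to about 2 mm. A picture is of the moment at which its call begins. There is no depth.
- job.sign_off(): hands the job in; it is judged then, once.
Trained networks look in a picture, given as the dict that the camera call returned (one of the last four; its "shot" number tells which), for a name from the list of things; names that differ only in an ending like _2 or _b are one class to them, and where a whole thing is asked for, a point or a joint stands for the part that bears it (a point fixed in the world has none). Each returns a list of dicts, best first, with "p" (0 to 1); they miss things now and then, are a little off and sometimes report something else, mostly with a low value. They report only what shows in the picture. A call takes as long as a camera call.
- find_in(picture, target): "rect" ([centre column, centre row, width, height] in pixels, round what is visible of it).
- trace(picture, target): "region" (420x560 bool, what is visible of it) and "rect" ([centre column, centre row, width, height] in pixels, round what is visible of it).
The state is a dict: "clock": time; "joints": joint angles; "qd": joint speeds; "effort": joint torques, N m; "eef_pos": TCP position; "eef_rot": TCP orientation; "wrist_force": force on the tool from outside, world axes, zero at the start; "moment": the same for the moment, N m; "finger_gap": finger opening in mm; "finger_force": force on a finger pad.
Only numpy, scipy, OpenCV 4.12 (cv2) and the standard library are available. Lean on these libraries where they do the work, as an engineer would, in place of code of your own. Each camera call takes 0.05 s, during which the arm holds its last target. There are 200 camera calls.

## Working session

There is one attempt and no reset: what is moved stays moved. The work goes in short steps, Python scripts to look and compute and a tool call to move; the robot and the scene stay as the last step left them, time stands still between calls to the robot, and variables do not carry over. Pictures are saved under pics/ and viewed, at most 14 in all, crops included, and the job is handed in when it is done.

Besides the shell and the picture viewer there is one more tool, called after "Request:" as name(argument=value, ...) on one line, values as JSON. arm_command: Moves the arm, as the interface text tells. Its arguments: {"type":"object","properties":{"steps":{"type":"array","items":{"type":"array","items":{"type":"number"}}},"force":{"type":"number"}},"required":["steps"]}

```bash
mkdir -p pics
cat > h.py <<'E'
import numpy as np,cv2
from cell import monitor,imaging,job,find_in,trace
def ray(p,u,v,z):
    K=p["mtx"];V=p["view"];R=V[:3,:3];t=V[:3,3]
    d=R.T@np.linalg.inv(K)@np.array([u,v,1.]);c=-R.T@t
    return c+d*(z-c[2])/d[2]
def proj(p,X):
    q=p["mtx"]@(p["view"][:3,:3]@np.array(X,float)+p["view"][:3,3]);return q[:2]/q[2]
def save(p,n,s=1): cv2.imwrite("pics/"+n+".png",cv2.resize(p["img"][:,:,::-1],None,fx=s,fy=s))
E
python3 - <<'E'
from h import *
np.set_printoptions(precision=1,suppress=True)
s=monitor.read_state();print(s["eef_pos"],s["eef_rot"],s["clock"])
p=imaging.camera("top");save(p,"top0",1.4);print(-p["view"][:3,:3].T@p["view"][:3,3])
for n,z in [("stake_1",62),("pad_a",21),("red_stud",28),("jar",48)]:
    for r in trace(p,n):
        m=r["region"];v,u=np.nonzero(m)
        print(n,round(r["p"],2),np.array(r["rect"]),m.sum(),ray(p,u.mean(),v.mean(),z)[:2])
p=imaging.camera("side");save(p,"side0",1.4)
E
```

```text
[ 166.6 -523.9  223.9] [-3.1 -0.   0.3] 0.0
[428.5  -4.8 934. ]
stake_1 0.67 [405.  249.   19.6  17.3] 247 [ 455.1 -292.4]
stake_1 0.66 [221.4 254.9  22.3  20.5] 468 [435.2 126.6]
stake_1 0.65 [130.5 265.1  25.8  22.1] 409 [407.6 332.8]
stake_1 0.56 [329.1 247.1   8.9  11.6] 108 [ 454.8 -115.2]
pad_a 0.91 [291.6 191.4  23.9  21.3] 523 [592.6 -31. ]
pad_a 0.79 [323.6 193.6  25.6  26. ] 552 [ 585.5 -109.5]
pad_a 0.63 [230.1 184.3  27.1  26.7] 529 [607.9 122.5]
pad_a 0.57 [259.7 188.4  23.6  26.1] 535 [600.2  46.6]
jar 0.58 [276.6 257.1  11.9  13.1] 154 [430.9   4.8]
jar 0.45 [229.6 182.3  25.8  28.4] 524 [602.2 120.1]
```

View pics/top0.png

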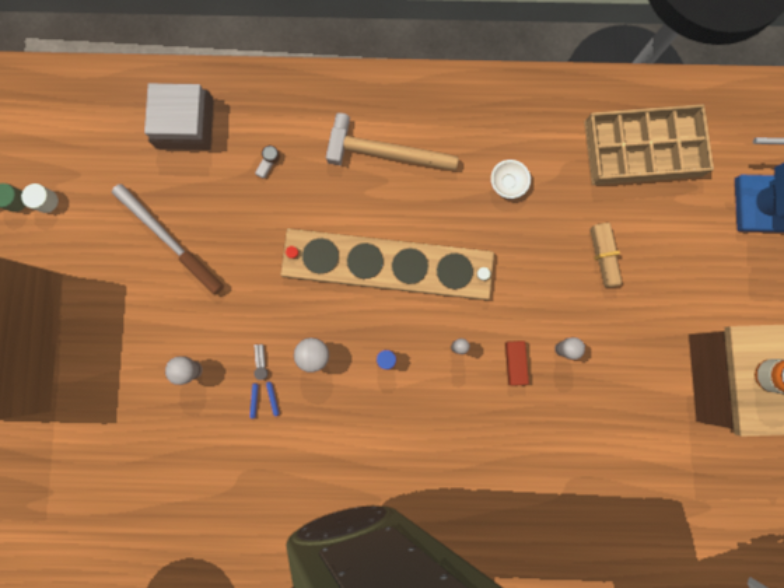

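View pics/side0.png

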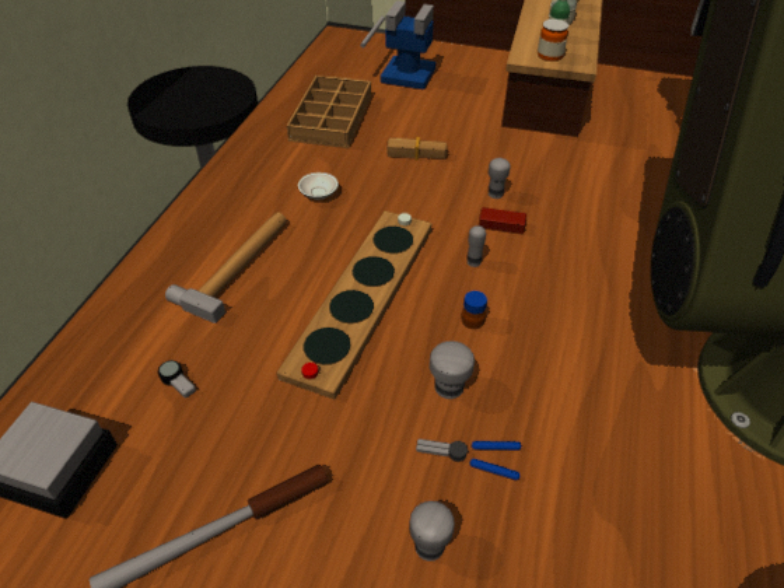

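The top view shows the red stud on the left at picture pixel (292,252) and the white one at (484,273). Heads from left to right are stake_3 (180,370), stake_4 (312,355), the jar (387,359), stake_1 (460,346) and stake_2 (573,348). I'll fit the stake models to the masks.

```bash
cat >> h.py <<'E'
from scipy.optimize import minimize
np.set_printoptions(precision=1,suppress=True)
D={1:(22,26),2:(26,36),3:(32,46),4:(38,56)}
a=np.linspace(0,2*np.pi,40)
def sil(p,x,y,i,z0=0):
    s,h=D[i];P=[]
    for z,d in [(0,s),(36,s),(44,h),(60,h),(67,h*.6),(70,h*.15)]:
        P+=[proj(p,(x+d/2*np.cos(t),y+d/2*np.sin(t),z+z0)) for t in a]
    return cv2.convexHull(np.array(P,np.float32))
def fit(p,r,i,x0,z0=0):
    m=r["region"].astype(np.float32);S=4
    M=cv2.resize(m,None,fx=S,fy=S,interpolation=cv2.INTER_LINEAR)>.5
    def c(q):
        k=np.zeros(M.shape,np.uint8);cv2.fillConvexPoly(k,np.round((sil(p,q[0],q[1],i,z0)+.5)*S).astype(int),1)
        k=k>0;return 1-(k&M).sum()/(k|M).sum()
    b=minimize(c,x0,method="Nelder-Mead",options=dict(initial_simplex=[x0,np.add(x0,(8,0)),np.add(x0,(0,8))]))
    return b.x,1-b.fun
from scipy.spatial.transform import Rotation as Ro
def to(x,y,z,yaw=84.5):
    s=monitor.read_state();R=Ro.from_euler("xyz",s["eef_rot"]).as_matrix()
    cy=np.degrees(np.arctan2(R[1,0],R[0,0]))
    print("d",R.T@(np.array([x,y,z])-s["eef_pos"]),"turn",cy-yaw,"at",np.array(s["eef_pos"]),"yaw",cy,"t",s["clock"])
E
python3 - <<'E'
from h import *
p=imaging.camera("top")
for r in trace(p,"stake_1"):
    v,u=np.nonzero(r["region"]);c=ray(p,u.mean(),v.mean(),55)[:2]
    i=3 if c[1]>250 else 4 if c[1]>60 else 1 if c[1]>-200 else 2
    print(i,round(r["p"],2),*fit(p,r,i,c))
p=imaging.camera("side")
for r in trace(p,"stake_1"):
    v,u=np.nonzero(r["region"]);c=ray(p,u.mean(),v.mean(),45)[:2]
    i=3 if c[1]>250 else 4 if c[1]>60 else 1 if c[1]>-200 else 2
    print("side",i,round(r["p"],2),*fit(p,r,i,c))
for r in trace(p,"pad_a"):
    v,u=np.nonzero(r["region"]);print(ray(p,u.mean(),v.mean(),21)[:2])
to(455,-115,160)
E
```

```text
4 0.73 [437.2 127.5] 0.9592924642597529
3 0.62 [408.6 340.6] 0.8802113916617733
2 0.6 [ 455.6 -296. ] 0.8994464944649446
1 0.53 [ 456.1 -115.9] 0.8476720647773279
4 0.37 [601.3 119.2] 0.9470393527031997
side 3 0.79 [405.9 339.2] 0.9641215382890459
side 1 0.73 [ 454.2 -117.1] 0.868159688412853
side 4 0.72 [435.5 126.5] 0.9529033027304161
side 2 0.52 [ 454.7 -299.9] 0.9016966067864272
[598.1  46.6]
[591.1 -29.7]
[605.6 125.4]
[430.3   2.2]
[437.4 112.3]
d [ 398.8 -302.5   64.4] turn -66.86622477888912 at [ 166.6 -524.1  224.4] yaw 17.633775221110888 t 0.55
```

Request:
arm_command(steps=[[1, 49, -18, 9, -10], [1, 98, -36, 18, -20], [1, 147, -55, 27, -30], [1, 196, -73, 36, -40], [1, 245, -91, 45, -50], [1, 294, -110, 54, -60], [1, 343, -128, 64, -67], [1, 343, -128, 64, -67], [1, 343, -128, 64, -67]])

```text
clock: 1.68
eef_pos: [454.4, -298.5, 160.5]
eef_rot: [-3.142, 0.0, 1.476]
wrist_force: [0.0, -0.4, 1.0]
finger_gap: 94.2
finger_force: 0.0
```

Run:
```python
from h import *
to(455,-298,52)
p=imaging.camera("wrist");save(p,"w2")
for r in trace(p,"stake_1"): 
    print(r["p"],np.array(r["rect"]),*fit(p,r,2,(455,-298)))
for q in trace(p,"pad_a"):
    v,u=np.nonzero(q["region"]);print(q["p"],ray(p,u.mean(),v.mean(),21)[:2])
```

```text
d [  0.6   0.5 108.5] turn 0.09024733365384918 at [ 454.4 -298.5  160.5] yaw 84.59024733365385 t 1.675
0.89 [282.5 213.2  46.   48.9] [ 455.2 -300.3] 0.9515795582314751
0.59 [263.1   2.   17.3   4. ] [ 455. -298.] 0.0
```

Request:
arm_command(steps=[[1, -1, 0.5, 45, 0], [1, -1.5, 0.5, 85, 0], [1, -1.5, 0.5, 108, 0], [1, -1.5, 0.5, 108, 0], [0, -1.5, 0.5, 108, 0], [0, -1.5, 0.5, 108, 0], [0, -1.5, 0.5, 108, 0], [0, -1.5, 0.5, 108, 0], [0, -1.5, 0.5, 108, 0], [0, -1.5, 0.5, 108, 0]], force=30)

```text
clock: 3.08
eef_pos: [455.1, -299.8, 52.5]
eef_rot: [3.142, -0.0, 1.477]
wrist_force: [-0.0, -0.2, 1.3]
finger_gap: 37.4
finger_force: 0.4
```

Request:
arm_command(steps=[[0, 0, 0, 0, 0], [0, 0, 0, -20, 0], [0, 0, 0, -60, 0], [0, 15, 5, -100, 0], [0, 50, 16, -110, 0], [0, 95, 30, -110, 0], [0, 145, 45, -110, 0], [0, 195, 60, -110, 0], [0, 245, 76, -110, 0], [0, 290, 90, -110, 0], [0, 330, 102, -110, 0], [0, 352, 109, -100, 0], [0, 358, 111, -75, 0], [0, 358, 111, -50, 0], [0, 358, 111, -35, 0], [0, 358, 111, -25, 0], [0, 358, 111, -25, 0]])

```text
clock: 5.2
eef_pos: [599.0, 46.0, 77.1]
eef_rot: [-3.141, 0.0, 1.477]
wrist_force: [-0.8, 0.3, -1.8]
finger_gap: 35.7
finger_force: 30.0
```

Run:
```python
from h import *
s=monitor.read_state();print(s["finger_gap"],s["finger_force"],s["wrist_force"])
to(599.6,46.6,73)
p=imaging.camera("top");save(p,"t1")
for r in trace(p,"stake_1")[:5]: 
    v,u=np.nonzero(r["region"]);print(r["p"],ray(p,u.mean(),v.mean(),70)[:2])
p=imaging.camera("side");cv2.imwrite("pics/s1.png",cv2.resize(p["img"][130:300,180:340,::-1],None,fx=4,fy=3.5))
```

```text
35.72635931988242 29.999377727508545 [-0.8  0.3 -1.8]
d [0.6 0.6 4.1] turn 0.11791962231104947 at [599.   46.   77.1] yaw 84.61791962231105 t 5.2
0.86 [408.4 330.3]
0.6 [ 454.5 -113.3]
0.16 [584.2 -34.8]
```

View pics/s1.png

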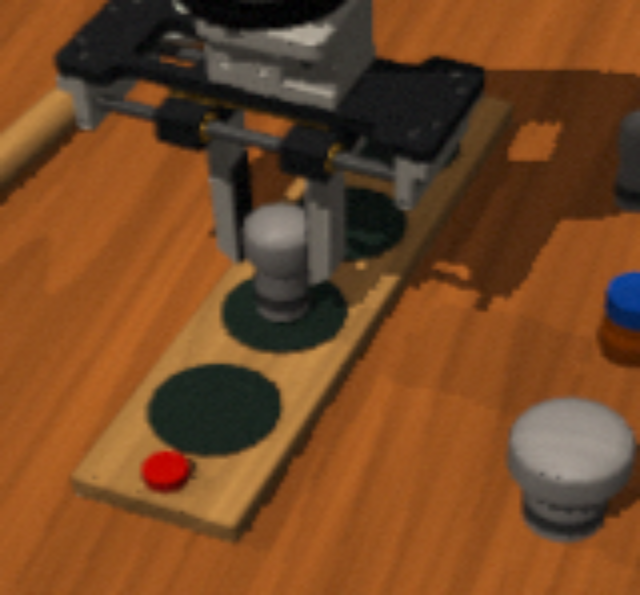

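The picture shows stake_2 just above the second disc (crop pixel 285,315), upright. Next I lower, release and move on to stake_1.

Request:
arm_command(steps=[[0, 0.5, 0.5, 3, 0], [0, 0.5, 0.5, 3.5, 0], [0.6, 0.5, 0.5, 3.5, 0], [0.9, 0.5, 0.5, 3.5, 0], [0.9, 0.5, 0.5, 3.5, 0], [0.9, 0.5, 0.5, 3.5, 0], [0.9, 0, 0, -30, 0], [0.9, 0, 0, -83, 0], [0.9, -45, -33, -83, 0], [0.9, -90, -66, -83, 0], [0.9, -135, -99, -83, 0], [0.9, -175, -128, -83, 0], [0.9, -175, -128, -83, 0], [0.9, -175, -128, -83, 0]])

```text
clock: 7.1
eef_pos: [455.7, -115.9, 160.7]
eef_rot: [3.141, 0.0, 1.477]
wrist_force: [-0.4, 0.4, -0.6]
finger_gap: 84.6
finger_force: 0.0
```

Run:
```python
from h import *
to(455,-116.5,52)
p=imaging.camera("wrist")
for r in trace(p,"stake_1"): 
    print(r["p"],np.array(r["rect"]),*fit(p,r,1,(455,-116)))
    break
p=imaging.camera("side")
for r in trace(p,"stake_1"): print(r["p"],*fit(p,r,2,(599.6,46.6),21))
```

```text
d [ -0.7  -0.7 108.7] turn 0.11485708563208163 at [ 455.7 -115.9  160.7] yaw 84.61485708563208 t 7.1
0.57 [432.5  91.8  74.3  80.7] [ 455. -116.] 0.0
0.88 [599.6  46.6] 0.0
0.76 [600.8  46. ] 0.9369644324451226
0.73 [599.6  46.6] 0.0
0.55 [599.6  46.6] 0.0
```

Request:
arm_command(steps=[[0.9, -0.5, -0.5, 45, 0], [0.9, -0.5, -0.5, 85, 0], [0.9, -0.5, -0.5, 108, 0], [0.9, -0.5, -0.5, 108, 0], [0, -0.5, -0.5, 108, 0], [0, -0.5, -0.5, 108, 0], [0, -0.5, -0.5, 108, 0], [0, -0.5, -0.5, 108, 0], [0, -0.5, -0.5, 108, 0], [0, -0.5, -0.5, 108, 0], [0, -0.5, -0.5, 108, 0]])

```text
clock: 8.68
eef_pos: [454.7, -116.5, 52.5]
eef_rot: [3.142, -0.0, 1.477]
wrist_force: [0.5, -0.1, -0.1]
finger_gap: 25.5
finger_force: 30.0
```

Run:
```python
from h import *
s=monitor.read_state();print(s["finger_gap"],s["finger_force"])
to(607.1,124.1,73)
p=imaging.camera("wrist");save(p,"w1")
```

```text
25.526630556420972 29.999974071979523
d [253.8 129.2 -20.5] turn 0.13286696531417874 at [ 454.7 -116.5   52.5] yaw 84.63286696531418 t 8.675
```

View pics/w1.png

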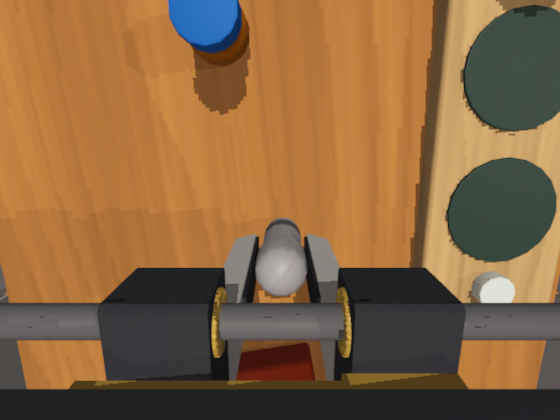

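The wrist view shows stake_1 centred between the fingers at (281,268), gripped.

Request:
arm_command(steps=[[0, 0, 0, -20, 0], [0, 0, 0, -60, 0], [0, 8, 4, -100, 0], [0, 35, 18, -112, 0], [0, 75, 38, -112, 0], [0, 120, 61, -112, 0], [0, 165, 84, -112, 0], [0, 205, 104, -112, 0], [0, 235, 120, -112, 0], [0, 250, 127, -100, 0], [0, 254, 129, -75, 0], [0, 254, 129, -50, 0], [0, 254, 129, -35, 0], [0, 254, 129, -25, 0], [0, 254, 129, -21, 0], [0, 254, 129, -21, 0]])

```text
clock: 10.72
eef_pos: [607.2, 124.3, 74.0]
eef_rot: [3.141, -0.0, 1.477]
wrist_force: [-0.4, 0.7, -1.5]
finger_gap: 25.3
finger_force: 30.0
```

Run:
```python
from h import *
to(607.1,124.1,73);to(407,340,160)
p=imaging.camera("side");cv2.imwrite("pics/s2.png",cv2.resize(p["img"][130:300,180:340,::-1],None,fx=4,fy=3.5))
```

```text
d [-0.2 -0.1  1. ] turn 0.1258967523330341 at [607.2 124.3  74. ] yaw 84.62589675233303 t 10.725
d [ 196.  -219.5  -86.2] turn 0.1258967523330341 at [607.2 124.3  74. ] yaw 84.62589675233303 t 10.725
```

View pics/s2.png

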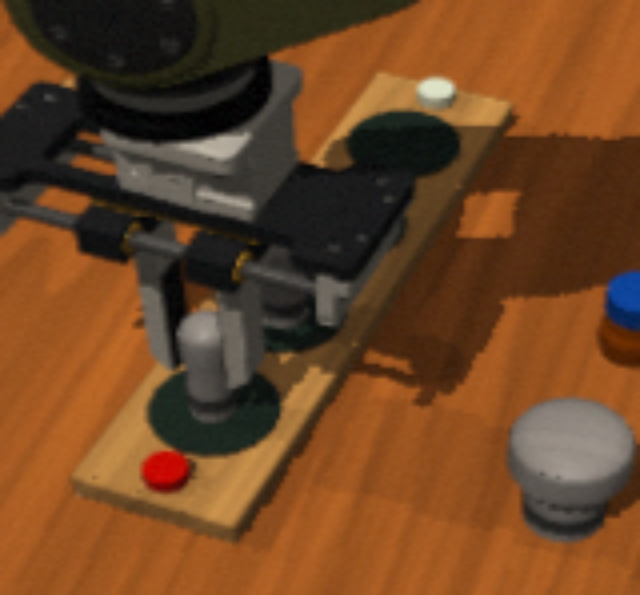

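Stake_1 stands on the disc beside the red stud (crop 210,410). I release it and go to stake_3.

Request:
arm_command(steps=[[0, 0, 0, 0.5, 0], [0.6, 0, 0, 0.5, 0], [0.95, 0, 0, 0.5, 0], [0.95, 0, 0, 0.5, 0], [0.95, 0, 0, -30, 0], [0.95, 0, 0, -86, 0], [0.95, 35, -40, -86, 0], [0.95, 75, -84, -86, 0], [0.95, 115, -129, -86, 0], [0.95, 155, -174, -86, 0], [0.95, 196, -219, -86, 0], [0.95, 196, -219, -86, 0], [0.95, 196, -219, -86, 0]])

```text
clock: 12.4
eef_pos: [407.4, 339.8, 159.6]
eef_rot: [3.141, -0.0, 1.478]
wrist_force: [0.3, -0.5, 0.4]
finger_gap: 89.4
finger_force: 0.0
```

Run:
```python
from h import *
to(407,340,52)
p=imaging.camera("wrist")
for r in trace(p,"stake_1"): 
    print(r["p"],np.array(r["rect"]),*fit(p,r,3,(407,340)))
p=imaging.camera("side")
for r in trace(p,"stake_1"): print(r["p"],*fit(p,r,1,(607,124.6),21))
```

```text
d [  0.1  -0.5 107.6] turn 0.1608787669436822 at [407.4 339.8 159.6] yaw 84.66087876694368 t 12.4
0.79 [325.2 374.4  34.   15.5] [407. 340.] 0.0
0.57 [280.6 212.3  57.2  55. ] [405.4 338.6] 0.9760870070414353
0.98 [607.  124.6] 0.0
0.72 [607.3 122.6] 0.9396854481600244
0.56 [607.  124.6] 0.0
```

Request:
arm_command(steps=[[0.95, -1, -1.5, 45, 0], [0.95, -1, -1.5, 85, 0], [0.95, -1, -1.5, 107, 0], [0.95, -1, -1.5, 107, 0], [0, -1, -1.5, 107, 0], [0, -1, -1.5, 107, 0], [0, -1, -1.5, 107, 0], [0, -1, -1.5, 107, 0], [0, -1, -1.5, 107, 0], [0, -1, -1.5, 107, 0]], force=35)

```text
clock: 13.85
eef_pos: [405.8, 339.3, 52.7]
eef_rot: [3.141, -0.0, 1.477]
wrist_force: [0.8, -0.9, 2.3]
finger_gap: 45.0
finger_force: 35.0
```

Run:
```python
from h import *
to(592.2,-31,73.5)
```

```text
d [-351.2  220.2  -20.9] turn 0.13570468601136554 at [405.8 339.3  52.7] yaw 84.63570468601137 t 13.85
```

Request:
arm_command(steps=[[0, 0, 0, -20, 0], [0, 0, 0, -60, 0], [0, -10, 6, -100, 0], [0, -40, 25, -115, 0], [0, -85, 53, -115, 0], [0, -135, 85, -115, 0], [0, -185, 116, -115, 0], [0, -235, 147, -115, 0], [0, -285, 179, -115, 0], [0, -322, 202, -115, 0], [0, -344, 216, -112, 0], [0, -351, 220, -90, 0], [0, -351, 220, -65, 0], [0, -351, 220, -45, 0], [0, -351, 220, -30, 0], [0, -351, 220, -22, 0], [0, -351, 220, -21, 0], [0, -351, 220, -21, 0]])

```text
clock: 16.1
eef_pos: [591.9, -30.9, 73.7]
eef_rot: [3.141, 0.0, 1.477]
wrist_force: [0.7, -0.1, -4.1]
finger_gap: 45.2
finger_force: 35.0
```

Run:
```python
from h import *
to(592.2,-31,73);to(436,127,160)
p=imaging.camera("side");cv2.imwrite("pics/s3.png",cv2.resize(p["img"][130:300,180:340,::-1],None,fx=4,fy=3.5))
```

```text
d [-0.1  0.3  0.7] turn 0.13983556363054106 at [591.9 -30.9  73.7] yaw 84.63983556363054 t 16.1
d [ 142.6 -170.   -86.3] turn 0.13983556363054106 at [591.9 -30.9  73.7] yaw 84.63983556363054 t 16.1
```

View pics/s3.png

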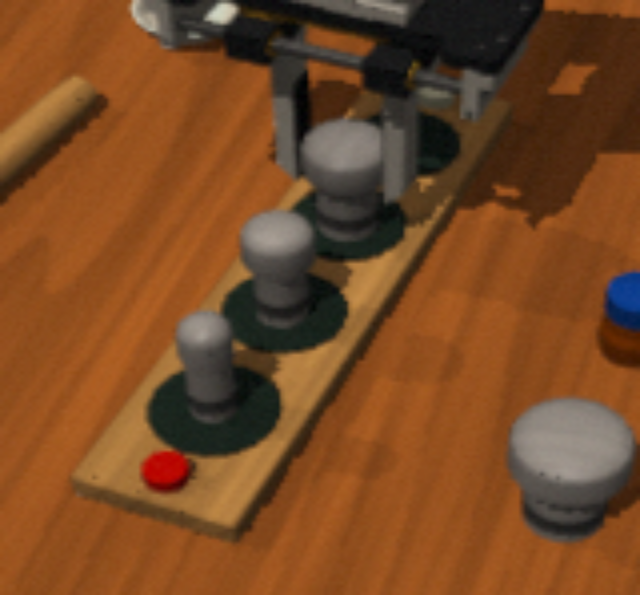

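Stakes 1 and 2 stand upright at crop (212,410) and (283,310). Stake_3 is at (347,225) on the third disc. I release it and go to stake_4.

Request:
arm_command(steps=[[0, 0, 0, 0.5, 0], [0.7, 0, 0, 0.5, 0], [1, 0, 0, 0.5, 0], [1, 0, 0, 0.5, 0], [1, 0, 0, -30, 0], [1, 0, 0, -86, 0], [1, 30, -36, -86, 0], [1, 66, -79, -86, 0], [1, 104, -124, -86, 0], [1, 142, -170, -86, 0], [1, 142, -170, -86, 0], [1, 142, -170, -86, 0]])

```text
clock: 17.65
eef_pos: [436.3, 126.3, 159.8]
eef_rot: [3.141, -0.0, 1.478]
wrist_force: [-0.6, 0.2, -0.1]
finger_gap: 94.0
finger_force: 0.0
```

Run:
```python
from h import *
to(436,127,52)
p=imaging.camera("wrist")
for r in trace(p,"stake_1"): 
    print(r["p"],np.array(r["rect"]),*fit(p,r,4,(436,127)))
p=imaging.camera("side")
for r in trace(p,"stake_1"): print(r["p"],*fit(p,r,3,(592,-31),21))
```

```text
d [  0.7  -0.5 107.8] turn 0.15889478600171003 at [436.3 126.3 159.8] yaw 84.65889478600171 t 17.65
0.81 [280.8 211.6  69.5  74.1] [435.4 126.5] 0.9712096139324904
0.56 [498.5 198.5  78.4  41.8] [436. 127.] 0.0
0.91 [592. -31.] 0.0
0.87 [591.  -29.2] 0.8055214143897135
0.71 [601.4  44.8] 0.7116241754323409
0.65 [592. -31.] 0.0
```

Request:
arm_command(steps=[[1, 0, -1, 45, 0], [1, 0, -1, 85, 0], [1, 0, -1, 107, 0], [1, 0, -1, 107, 0], [0, 0, -1, 107, 0], [0, 0, -1, 107, 0], [0, 0, -1, 107, 0], [0, 0, -1, 107, 0], [0, 0, -1, 107, 0], [0, 0, -1, 107, 0]], force=40)

```text
clock: 19.1
eef_pos: [435.3, 126.6, 52.9]
eef_rot: [3.14, -0.0, 1.477]
wrist_force: [2.0, -0.7, 5.7]
finger_gap: 55.3
finger_force: 40.0
```

Run:
```python
from h import *
to(584.7,-108.6,73.5)
```

```text
d [-220.2  170.7  -20.5] turn 0.13771752486228195 at [435.3 126.6  52.9] yaw 84.63771752486228 t 19.1
```

Request:
arm_command(steps=[[0, 0, 0, -20, 0], [0, 0, 0, -60, 0], [0, 0, 0, -100, 0], [0, -15, 12, -115, 0], [0, -45, 35, -115, 0], [0, -85, 66, -115, 0], [0, -130, 101, -115, 0], [0, -170, 132, -115, 0], [0, -200, 155, -115, 0], [0, -215, 167, -112, 0], [0, -220, 171, -90, 0], [0, -220, 171, -65, 0], [0, -220, 171, -45, 0], [0, -220, 171, -30, 0], [0, -220, 171, -22, 0], [0, -220, 171, -21, 0], [0, -220, 171, -21, 0]])

```text
clock: 21.22
eef_pos: [584.7, -108.5, 73.8]
eef_rot: [3.141, 0.0, 1.477]
wrist_force: [-0.6, 0.5, -4.9]
finger_gap: 55.0
finger_force: 40.0
```

Run:
```python
from h import *
to(584.7,-108.6,73)
p=imaging.camera("side");cv2.imwrite("pics/s4.png",cv2.resize(p["img"][130:300,180:340,::-1],None,fx=4,fy=3.5))
```

```text
d [-0.1  0.1  0.8] turn 0.14052128725970192 at [ 584.7 -108.5   73.8] yaw 84.6405212872597 t 21.225
```

View pics/s4.png

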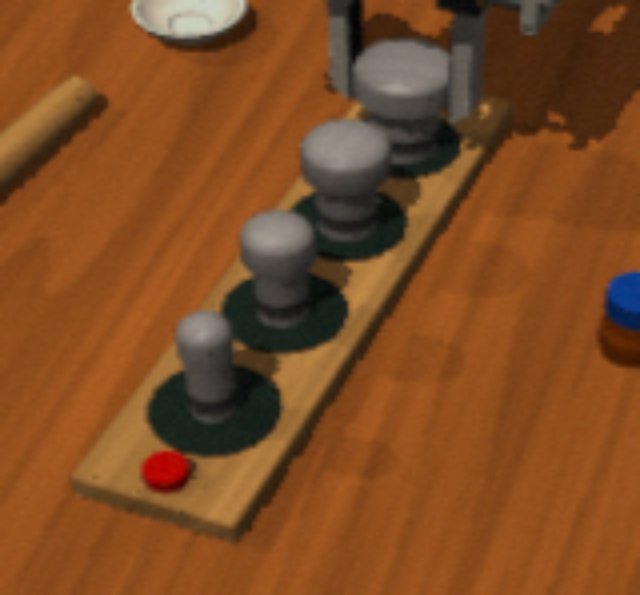

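All four stakes are on their discs, with stake_4 at crop (405,150). I release it and raise the arm.

Request:
arm_command(steps=[[0, 0, 0, 0.5, 0], [0.7, 0, 0, 0.5, 0], [1, 0, 0, 0.5, 0], [1, 0, 0, 0.5, 0], [1, 0, 0, -30, 0], [1, 0, 0, -80, 0], [1, 0, -40, -110, 0], [1, 0, -95, -120, 0], [1, 0, -140, -120, 0], [1, 0, -140, -120, 0], [1, 0, -140, -120, 0], [1, 0, -140, -120, 0]])

```text
clock: 22.78
eef_pos: [445.9, -95.6, 193.3]
eef_rot: [-3.141, -0.0, 1.477]
wrist_force: [0.2, 0.6, 0.5]
finger_gap: 94.1
finger_force: 0.0
```

Run:
```python
from h import *
P={1:(607.1,124.1),2:(599.6,46.6),3:(592.2,-31),4:(584.7,-108.6)}
for cam in("top","side"):
    p=imaging.camera(cam)
    for r in trace(p,"stake_1"):
        for i in P:
            b,q=fit(p,r,i,P[i],21)
            if q>.6: print(cam,i,round(r["p"],2),b-P[i],round(q,2))
    cv2.imwrite(f"pics/f{cam}.png",cv2.resize(p["img"][130:300,180:370,::-1],None,fx=3.5,fy=3.5))
```

```text
top 3 0.91 [-0.1  2.2] 0.9
top 1 0.53 [-0.9 -0.9] 0.8
top 4 0.53 [0.9 2.1] 0.71
top 2 0.5 [1.3 1.7] 0.94
side 2 0.74 [ 0.2 -0.8] 0.91
side 3 0.74 [ 6.2 75.5] 0.69
side 1 0.69 [ 0.1 -1.2] 0.93
side 3 0.66 [ -8.9 -83.8] 0.8
side 4 0.66 [ 0.1 -2.1] 0.89
side 3 0.64 [-0.3 -1.1] 0.92
side 4 0.64 [ 8.9 77.5] 0.73
```

View pics/fside.png

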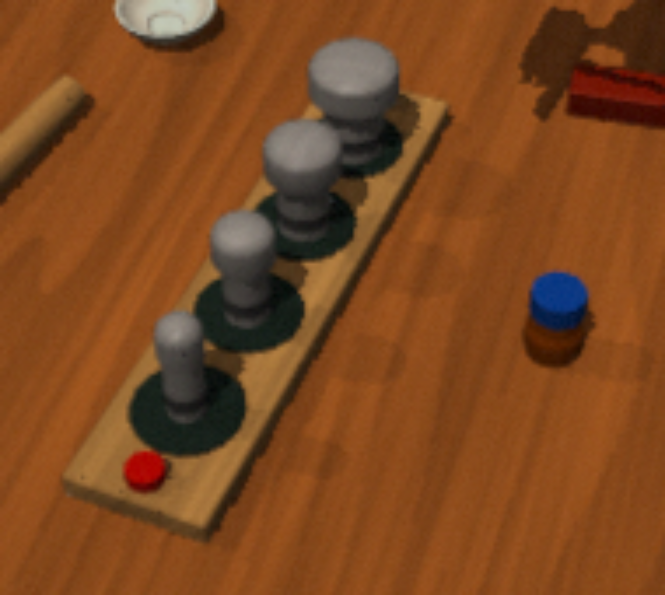

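All four stand upright within about 2 mm of their disc centres, from crop (185,410) to (350,150). The jar stands at (555,320).

```bash
python3 -c "
from cell import job
print(job.sign_off())"
```

```text
the job is handed in; nothing more can be done
None
```

The job is handed in: all four stakes stand upright on the rack in order from the red stud (smallest) to the white stud (largest), each measured within about 3 mm of its disc's centre, and the jar was left standing; the sign-off gave no pass/fail result.

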